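# Index the specimen carousel and hold the lens three clicks down

## Robot

A 6-joint arm with a two-finger parallel gripper is mounted at the origin on the work surface. World frame = base frame: x ahead of the robot, y to its left, z up, the work surface at z = 0. Lengths are in m, angles in degrees, forces in N, time in s.
With the tool pointing down it reaches from about 0.35 to 0.725 m from the base axis. Payload 4.3 kg.
Tool frame: the origin (TCP) lies between the finger pads; the fingertips stand 11 mm ahead of it and the grasp point (between the pads) lies 8 mm behind it (robot.tip_extent is the distance from the TCP to the fingertips, in m); z points along the fingers, y is the line along which they close (so a half turn about z gives the same grasp; the last joint's range is limited). The gripper opens to 85 mm and grips with 20 to 120 N. Pads are 22 mm wide; open, the fingers measure 114 mm over their backs; the gripper's body (76 mm by 85 mm) begins 54 mm behind the grasp point. The pads swing forward as they close: fully open they stand 13 mm farther back than shut.
Start: joints at [-6.32, 21.618, 4.641, 73.018, 0, 83.68], TCP at [0.575, 0, 0.242] pointing down, gripper open.
Joint ranges: [-156.06, 156.06], [-48.1, 94.91], [-58.44, 69.94], [-101.28, 121.22], [-78.64, 73.56], [-180, 180]. Speed limits (degrees/s): [147.25, 147.25, 180, 180, 180, 180].

## Interface

Orientations are given as a 3x3 rotation matrix whose columns are the frame's x, y, z axes.
In Python, from bench import status, eyes, job, models, robot gives the robot as it stands.
- The arm moves only by the shell command python3 -m inch 'ROWS' [FORCE]. ROWS is JSON, one flat list of numbers, 5 for each row, row after row: the finger opening in mm, from 0 to 85.4, then the shift along the world's x, y, z scaled (see below), then the turn about the world's z scaled (see below). In form: [claw, tx, ty, tz, twist, claw, tx, ty, tz, twist, ...]. A call has 1 to 20 rows; each row is the pose to reach, as a shift and turn from the pose commanded when the call began; what a row does not reach only later rows make up. The controller multiplies each number of a shift by 100 mm and each number of a turn by pi/2 rad. A row lasts 1/10 s, in which the tool goes at most 50 mm and 8.59 degrees, less where a joint would pass 70% of its speed; a pose out of reach is approached as far as the arm can. A call with a number of a shift or a turn outside -1 to 1 is refused whole. A call with a gripper value outside its range is refused whole. The fingers move at their own pace and stop on an object; FORCE is the grip in N (left out, the last holds). Time passes only in rows, so rows that repeat a pose let the fingers close. It gives the time, the measured TCP pose, the force, the opening and the grip force at its end, in the units of the state.
- status.observe(): the state, without advancing time (a new reading comes with each control period).
- eyes.grab_frame(name): name is "scene" or "side" or "wrist"; returns the picture (420x560x3 uint8, red, green, blue); there is no depth.
- eyes.calibration(name): a dict with "mtx" (3x3 intrinsics, pixels), "cam_to_world" (4x4, takes a point from camera to world coordinates); the wrist camera has in their place "hand_eye" (4x4, takes a point from camera to tool coordinates, whose origin is the TCP and whose axes are the flange's). Camera axes: x right, y down, z forward; pixel columns grow to the right and rows downward; lengths in m; the calibration is good to about 2 mm. A picture is of the moment at which its call begins: read the wrist's pose just before it. calibration takes no time and is no camera call.
- job.finish_job(): hands the job in; it is judged then, once.
Trained networks look in the newest picture that a camera, given by its name, has taken for a name from the list of things; names that differ only in an ending like _2 or _b are one class to them, and where a whole thing is asked for, a point or a joint stands for the part that bears it (a point fixed in the world has none). Each returns a list of dicts, best first, with "conf" (0 to 1); they miss things now and then, are a little off and sometimes report something else, mostly with a low value. They report only what shows in the picture. A call takes as long as a camera call.
- models.spot_in(camera, thing): "bbox" ([left, top, width, height] in pixels, round what is visible of it).
- models.trace(camera, thing): "pixels" (420x560 bool, what is visible of it) and "bbox" ([left, top, width, height] in pixels, round what is visible of it).
The state is a dict: "clock": time; "q": joint angles; "joint_vel": joint speeds; "effort": joint torques, N m; "position": TCP position; "tool_rot": TCP orientation; "force": force on the tool from outside, world axes, zero at the start; "ft_torque": the same for the moment, N m; "opening": finger opening in m; "finger_force": force on a finger pad.
Only numpy, scipy, OpenCV 4.12 (cv2) and the standard library are available. Lean on these libraries where they do the work, as an engineer would, in place of code of your own. Each camera call takes 0.05 s, during which the arm holds its last target. There are 200 camera calls.

## Task

Turn the jar carousel clockwise (seen from above) by one position, so that the jar with the yellow lid clicks in beneath the lens. Then press the red focus lever down from its rest by exactly three clicks, never as far as the fourth, and finish while still holding it there with the gripper's fingers: the lever springs back up if let go. Leave the other things on the bench where they are.

Things in the scene. Friction and masses are not known exactly. Their poses are not given: they have to be found in the camera images.
- stand: Viewing stand, one fixed unit, origin on the table under the carousel's axis; its x, y axes lie along the base plate (290 x 385 x 18 mm), z up. In its frame: the lens is at y = +95 mm over the carousel; a grey column 200 mm high spans x 30..130, y 145..185 mm; the lever housing beside it spans x 45..140, y 187..223 mm, up to 190 mm. The stand's place and yaw vary.
- carousel (a joint): Rotation of the carousel (aluminium disc of 250 mm diameter, top at 42 mm, with six fixed lidded jars on a 95 mm radius, their lids' tops at 98 mm), rad, 0 at the start, growing clockwise seen from above. It clicks into a sprung stop every 1.047 rad (60 degrees) and snaps to the nearest stop when let go; turning it takes up to about 0.3 N m.
- knob (a point): Centre of the black bar knob on the carousel's axis, 162 mm above the table: a bar 64 mm long, 14 mm wide, 36 mm high (top at 180 mm), on a 24 mm thick post, turning with the carousel. The point's x axis runs along the bar, towards the yellow-lidded jar (yellow dot on that end), z up.
- yellow_lid (a point): Centre of the top of the yellow lid (43 mm diameter) of the jar that must come beneath the lens; at the start it is one position (60 degrees) counter-clockwise from the lens. The other five lids are white.
- lens_centre (a point): Centre of the lens head, a black ring of 44 mm diameter and 20 mm height held by a thin arm from the column, 152 mm above the table at rest; each click of the lever lowers it by 4 mm.
- focus_lever (a joint): Angle of the red-ended focus lever, rad, 0 at rest (up, against its stop), growing as its paddle is pressed down; range 0 to 0.88. Click stops at 0.16, 0.32, 0.48 (the third), 0.64 and 0.80. Pressing at the paddle, the force falls smoothly from about 8 N to 4 N on the way to each stop and rises sharply by 4 to 5 N where the lever seats in it; the return spring always wins, so the lever goes back to 0 when let go.
- paddle (a point): Centre of the upper face of the lever's red paddle (42 mm along the lever, 40 mm across, 12 mm thick). The lever points along the stand's -x; the paddle lies 120 mm from its pivot, which is at x = 60, y = 205, z = 120 mm in the stand's frame. At rest the lever is raised 0.35 rad above level (paddle at about 161 mm height) and at angle q it is raised 0.35 - q; one click is about 19 mm of travel. The point's axes are the stand's at rest and tip with the lever.
- petri_dish: Bystander: clear dish, 52 mm diameter, 13 mm high, on the stand's base in front of the lever; origin at its underside.
- lid_ring: Bystander: brass-coloured jar ring, 76 mm diameter, 16 mm high, on the table right of the stand; origin at its underside.
- forceps: Bystander: steel forceps 110 mm long, 8 mm high, lying in front of the stand; origin at the underside.
- mesh_jar: Bystander: glass jar with mesh lid, 78 mm diameter, 133 mm high, on the left; origin at its underside.
- spray_bottle: Bystander: green and white spray bottle, 85 mm diameter, 225 mm high, on the left; origin at its underside.
- rearing_box: Bystander: clear box with white lid, 128 x 98 x 65 mm, on the right; origin at its underside.
- weigh_tray: Bystander: white open tray, 130 x 100 x 25 mm, on the right near the robot; origin at its underside.

How it is judged (in metres and radians):
On the way, in this order (a step that is already met when the one before it is completed fails the run):
1. the yellow-lidded jar is clicked in beneath the lens, with the focus lever still at rest (horizontal distance between yellow_lid and lens_centre below 0.009 m and velocity of joint carousel between -0.1 and 0.1 rad/s and value of joint carousel above 0.9 rad and value of joint focus_lever below 0.08 rad), for 0.2 s.
2. the focus lever is pressed down to its third click by the fingers (value of joint focus_lever between 0.416 and 0.56 rad and contact force between the fingers and focus_lever above 1 N), for 0.2 s.
At the end, for the whole second after the job is handed in: The carousel stands one position clockwise of its start and still, with the yellow lid within 9 mm (in plan) of the lens's centre; the focus lever is still and held at its third click (0.416 to 0.56 rad) by the fingers, which press on it with more than 1 N (all of step 2 and horizontal distance between yellow_lid and lens_centre below 0.009 m and velocity of joint carousel between -0.1 and 0.1 rad/s and value of joint carousel between 0.9 and 1.2 rad and velocity of joint focus_lever between -0.1 and 0.1 rad/s); the arm keeps its last pose, push and grip.
It fails at once if the focus lever is pressed on to the fourth click (beyond 0.63 rad) (value of joint focus_lever above 0.63 rad).
It fails at once if a bystander is shifted by more than 30 mm (distance of any of petri_dish, lid_ring, forceps, mesh_jar, spray_bottle, rearing_box, weigh_tray from where it was at the start of the episode above 0.03 m).
It also fails if it takes over 72 s, if anything falls off the work surface, if the arm or the gripper's body presses on something with over 40 N, if the wrist force passes 120 N, or if a joint passes its speed limit or range.

## Working session

There is one attempt and no reset: what is moved stays moved. The work goes in short steps, Python scripts to look and compute and a shell command to move; the robot and the scene stay as the last step left them, time stands still between calls to the robot, and variables do not carry over. Pictures are saved under pics/ and viewed, at most 10 in all, crops included, and the job is handed in when it is done.

```bash
mkdir -p pics; ls; python3 - <<'E'
from bench import status, eyes, job, models, robot
import cv2, numpy as np
s=status.observe(); print(s['clock'],s['position'],s['tool_rot'],s['opening'],s['force'],robot.tip_extent)
ims=[]
for c in ['scene','side']:
    im=eyes.grab_frame(c); cv2.imwrite(f'pics/{c}0.png',im[:,:,::-1])
    k=eyes.calibration(c); print(c,np.round(k['mtx'],1).tolist(),np.round(k['cam_to_world'],3).tolist())
    for t in ['stand','knob','yellow_lid','lens_centre','paddle']:
        print(c,t,[(d['bbox'],round(d['conf'],2)) for d in models.spot_in(c,t)[:2]])
E
```

```text
pics
0.0 [5.74361369e-01 7.39382892e-05 2.41344207e-01] [[ 8.98315625e-06  9.99997868e-01 -2.06475463e-03]
 [ 9.99999978e-01 -8.54894792e-06  2.10304095e-04]
 [ 2.10285996e-04 -2.06475648e-03 -9.99997846e-01]] 0.08534802665588982 [0.22629811 0.42283988 0.81303436] 0.011
scene [[424.7, 0.0, 280.9], [0.0, 424.7, 217.0], [0.0, 0.0, 1.0]] [[-0.703, 0.378, -0.602, 1.246], [0.71, 0.403, -0.577, 0.66], [0.025, -0.834, -0.552, 0.815], [0.0, 0.0, 0.0, 1.0]]
scene stand [([314.4, 228.7, 20.7, 27.5], 0.7)]
scene knob [([208.8, 208.1, 68.5, 72.6], 0.89)]
scene yellow_lid [([205.8, 206.2, 67.5, 76.2], 0.61)]
scene lens_centre [([271.9, 226.8, 14.0, 8.8], 0.59)]
scene paddle [([313.6, 225.9, 21.1, 30.2], 0.8), ([151.2, 172.4, 42.8, 33.9], 0.57)]
side [[404.3, 0.0, 280.0], [0.0, 404.3, 208.3], [0.0, 0.0, 1.0]] [[-0.926, -0.225, 0.304, 0.139], [-0.378, 0.591, -0.713, 0.756], [-0.019, -0.775, -0.632, 0.848], [0.0, 0.0, 0.0, 1.0]]
side stand [([172.4, 178.8, 134.9, 118.5], 0.78), ([338.4, 174.8, 39.2, 20.3], 0.36)]
side knob [([219.6, 176.5, 73.5, 71.6], 0.8)]
side yellow_lid [([218.3, 177.3, 75.2, 74.0], 0.58)]
side lens_centre [([224.5, 203.5, 29.4, 16.6], 0.82)]
side paddle [([211.8, 231.8, 45.5, 14.7], 0.7)]
```

View pics/scene0.png

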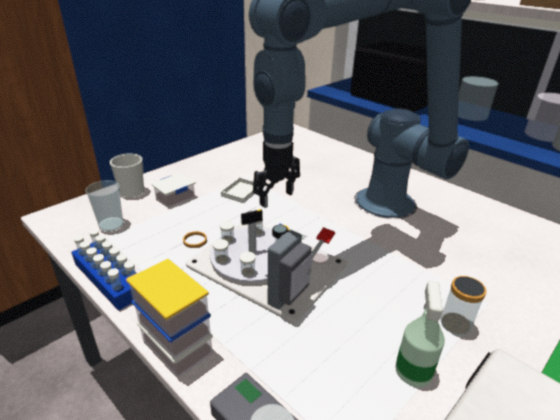

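View pics/side0.png

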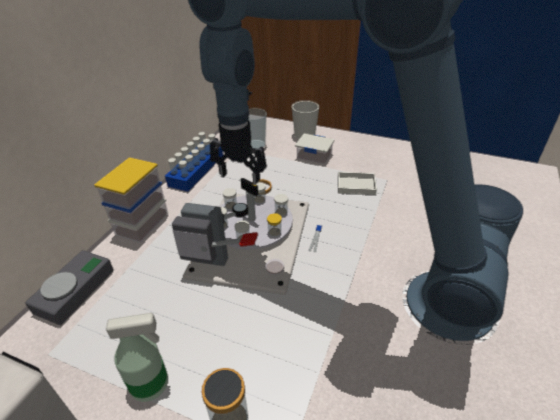

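```bash
cat > h.py <<'E'
from bench import status, eyes, job, models, robot
import cv2, numpy as np
from scipy.optimize import least_squares
def blob(im,name,box=None):
    h=cv2.cvtColor(im,cv2.COLOR_RGB2HSV); H,S,V=[h[:,:,i].astype(int) for i in range(3)]
    m=((H<8)|(H>172))&(S>150)&(V>70) if name=='red' else (H>18)&(H<32)&(S>120)&(V>110)
    if box is not None:
        z=np.zeros_like(m); l,t,r,b=box; z[t:b,l:r]=1; m=m&z
    n,lab,st,ce=cv2.connectedComponentsWithStats(m.astype(np.uint8))
    return [(np.round(ce[i],1).tolist(),st[i].tolist()) for i in range(1,n) if st[i][4]>=4]
def cam(c,T=None):
    k=eyes.calibration(c)
    if c=='wrist':
        s=status.observe(); W=np.eye(4); W[:3,:3]=s['tool_rot']; W[:3,3]=s['position']; C=W@k['hand_eye']
    else: C=k['cam_to_world']
    return np.array(k['mtx']),np.array(C)
def proj(K,C,p):
    q=C[:3,:3].T@(np.asarray(p)-C[:3,3]); return (K@q/q[2])[:2]
def world(P,p):
    x,y,a=P; c,s=np.cos(a),np.sin(a); return np.array([x+c*p[0]-s*p[1],y+s*p[0]+c*p[1],p[2]])
E
python3 - <<'E'
from h import *
for c,b in [('scene',(190,195,350,320)),('side',(150,160,330,300))]:
    im=cv2.imread(f'pics/{c}0.png')[:,:,::-1].copy()
    print(c,'red',blob(im,'red',b)); print('yel',blob(im,'yellow',b))
    cv2.imwrite(f'pics/{c}0c.png',cv2.resize(im[b[1]:b[3],b[0]:b[2],::-1],None,fx=4,fy=4,interpolation=cv2.INTER_CUBIC))
a=[cv2.imread(f'pics/{c}0c.png') for c in('scene','side')]
a=[cv2.resize(cv2.copyMakeBorder(i,0,600-i.shape[0],0,800-i.shape[1],0) if i.shape[0]<600 else i,(640,500)) for i in a]
E
```

```text
scene red [([325.5, 235.0], [318, 229, 16, 14, 137])]
yel [([287.0, 227.5], [286, 226, 3, 4, 4]), ([195.9, 291.5], [190, 277, 18, 28, 281])]
side red [([247.7, 239.1], [239, 233, 18, 13, 161])]
yel [([152.2, 165.4], [150, 162, 7, 9, 40]), ([274.0, 218.1], [267, 213, 15, 11, 122])]
```

View pics/side0c.png

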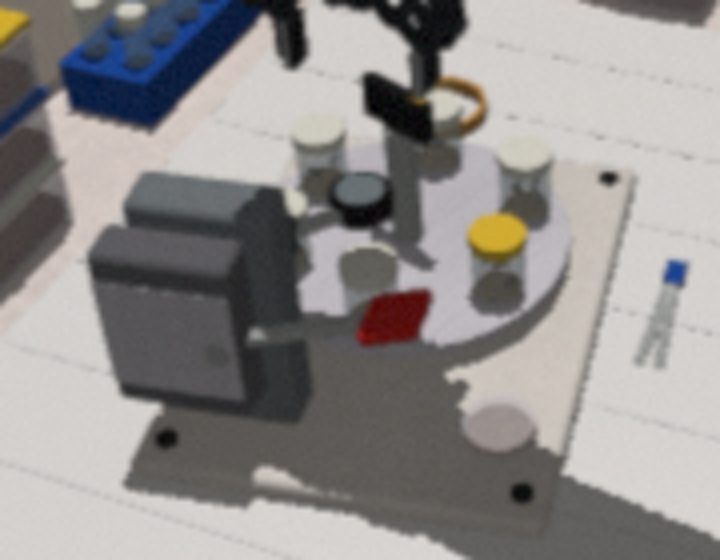

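View pics/scene0c.png

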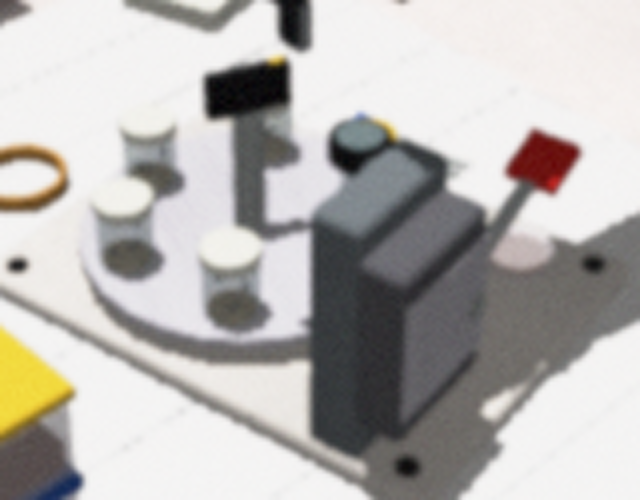

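```bash
python3 - <<'E'
from h import *
obs=[('side',(0,0,.162),(249.5,186.7)),('side',(-.0823,.0475,.096),(274,218.1)),('side',(0,.095,.152),(240.5,209.2)),('side',(-.0527,.205,.158),(247.7,239.1)),
('scene',(0,0,.162),(251.7,217)),('scene',(0,.095,.152),(280.5,231.2)),('scene',(-.0527,.205,.158),(325.5,235))]
cs={c:cam(c) for c in('side','scene')}
f=lambda P:np.concatenate([proj(*cs[c],world(P,p))-u for c,p,u in obs])
r=min((least_squares(f,[.55,0,a],loss='soft_l1',x_scale=[.1,.1,1]) for a in np.arange(0,6.28,.7)),key=lambda r:r.cost)
print(r.x,np.degrees(r.x[2]),np.round(r.fun.reshape(-1,2),1))
P=r.x; print('knob',world(P,(0,0,.162)),'paddle',world(P,(-.0527,.205,.161)),'bar dir deg',np.degrees(P[2])+150)
E
```

```text
[ 0.59006121 -0.07874095  0.17281026] 9.901298443147416 [[-0.2 -0.3]
 [ 0.1 -0.3]
 [-0.3  0.4]
 [-0.1 -1.3]
 [ 0.7 -0.4]
 [-0.1  0.2]
 [ 0.4 -0.2]]
knob [ 0.59006121 -0.07874095  0.162     ] paddle [0.50289611 0.11414383 0.161     ] bar dir deg 159.90129844314743
```

```bash
python3 -m inch '[60,0.16,-0.79,0,0.777,60,0.16,-0.79,0,0.777,60,0.16,-0.79,0,0.777,60,0.16,-0.79,0,0.777,60,0.16,-0.79,0,0.777,60,0.16,-0.79,0,0.777,60,0.16,-0.79,0,0.777,60,0.16,-0.79,0,0.777,60,0.16,-0.79,0,0.777,60,0.16,-0.79,0,0.777,60,0.16,-0.79,0,0.777]' 40
python3 - <<'E'
from h import *
P=(0.59006,-0.07874,0.17281)
K,C=cam('wrist'); s=status.observe(); print(s['position'],np.degrees(np.arctan2(*s['tool_rot'][:2,1][::-1])))
im=eyes.grab_frame('wrist')[:,:,::-1].copy()
c,si=np.cos(np.radians(150)),np.sin(np.radians(150))
for x,y in [(32,7),(32,-7),(-32,7),(-32,-7)]:
    u=proj(K,C,world(P,(.001*(x*c-y*si),.001*(x*si+y*c),.18))); print(u); cv2.circle(im,tuple(int(v) for v in np.round(u)),2,(0,255,0),-1)
u=proj(K,C,world(P,(-.0823,.0475,.098))); cv2.circle(im,tuple(int(v) for v in np.round(u)),2,(255,0,255),-1)
cv2.imwrite('pics/w1.png',im)
E
```

```text
clock: 1.7
position: [0.591, -0.079, 0.2423]
tool_rot: [[-0.939, 0.345, 0.0], [0.345, 0.939, 0.0], [0.0, 0.0, -1.0]]
force: [-0.1, 0.2, -1.6]
opening: 0.06
finger_force: 0.0
[ 0.59102454 -0.07898279  0.24232066] 69.81411103639783
[268.51619216 185.78466901]
[289.87748885 185.75898534]
[269.45004306 273.61954907]
[288.99077795 273.5975512 ]
```

View pics/w1.png

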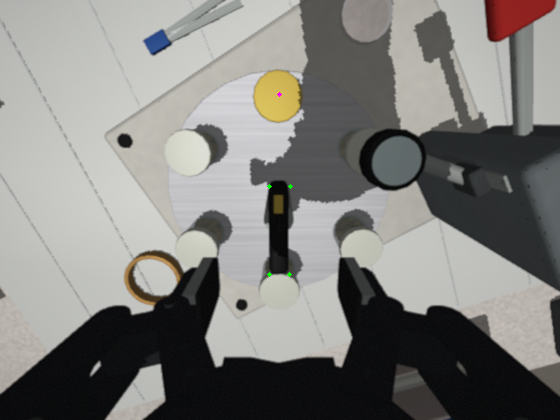

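```bash
python3 -m inch '[50,0,0,-0.4,0,50,0,0,-0.84,0,50,0,0,-0.84,0,50,0,0,-0.84,0,10,0,0,-0.84,0,10,0,0,-0.84,0,10,0,0,-0.84,0,10,0,0,-0.84,0,10,0,0,-0.84,0,10,0,0,-0.84,0]' 70
```

```text
clock: 2.75
position: [0.593, -0.0797, 0.1612]
tool_rot: [[-0.939, 0.343, 0.005], [0.343, 0.939, -0.002], [-0.006, 0.0, -1.0]]
force: [-0.8, 0.4, 6.5]
opening: 0.0127
finger_force: 70.6
```

```bash
python3 -m inch '[10,0,0,0,-0.05,10,0,0,0,-0.11,10,0,0,0,-0.17,10,0,0,0,-0.23,10,0,0,0,-0.29,10,0,0,0,-0.35,10,0,0,0,-0.41,10,0,0,0,-0.47,10,0,0,0,-0.53,10,0,0,0,-0.59,10,0,0,0,-0.64,10,0,0,0,-0.67,10,0,0,0,-0.67,10,0,0,0,-0.67,10,0,0,0,-0.67]'
python3 - <<'E'
from h import *
s=status.observe(); print(s['position'],s['force'],s['ft_torque'],s['opening'],np.degrees(np.arctan2(*s['tool_rot'][:2,1][::-1])))
im=eyes.grab_frame('wrist'); cv2.imwrite('pics/w2.png',im[:,:,::-1])
E
```

```text
clock: 4.25
position: [0.5919, -0.0805, 0.1612]
tool_rot: [[-0.167, 0.986, 0.003], [0.986, 0.167, -0.004], [-0.004, 0.002, -1.0]]
force: [-3.6, -2.5, 8.9]
opening: 0.0132
finger_force: 70.9
[ 0.59190588 -0.08053485  0.16116299] [-3.62056197 -2.47026204  8.87793916] [-0.627985    0.82314479  0.08979733] 0.013155656773396616 9.593711144911545
```

View pics/w2.png

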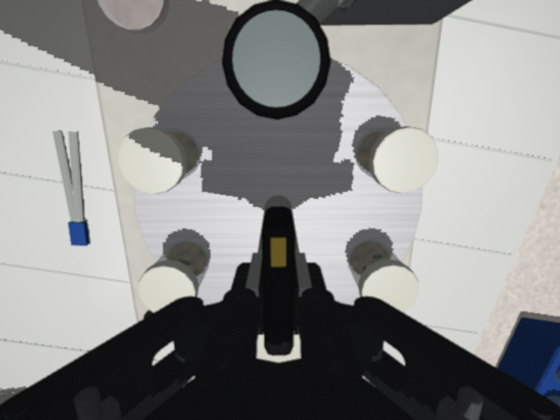

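```bash
python3 -m inch '[45,0,0,0,0,45,0,0,0,0,45,0,0,0,0,45,0,0,0,0,45,0,0,0.3,0,45,0,0,0.8,0,45,0,0,0.84,0,0,0,0,0.84,0,0,-0.4,0.9,0.84,0,0,-0.4,0.9,0.84,0,0,-0.4,0.9,0.84,0,0,-0.4,0.9,0.84,0]' 40
python3 - <<'E'
from h import *
P=(0.59006,-0.07874,0.17281)
s=status.observe(); t=np.array(world(P,(-.057,.205,0)));print(s['position'],'shift to paddle /100mm',(t-s['position'])[:2]*10)
cv2.imwrite('pics/side2.png',cv2.resize(eyes.grab_frame('side')[160:300,150:330,::-1],None,fx=4,fy=4,interpolation=cv2.INTER_CUBIC))
E
```

```text
clock: 5.5
position: [0.5498, 0.012, 0.2409]
tool_rot: [[-0.169, 0.986, -0.002], [0.986, 0.169, -0.0], [0.0, -0.002, -1.0]]
force: [-1.1, 0.0, -0.1]
opening: 0.0001
finger_force: 0.0
[0.54984784 0.01195829 0.2409309 ] shift to paddle /100mm [-0.5118884   1.01447118]
```

View pics/side2.png

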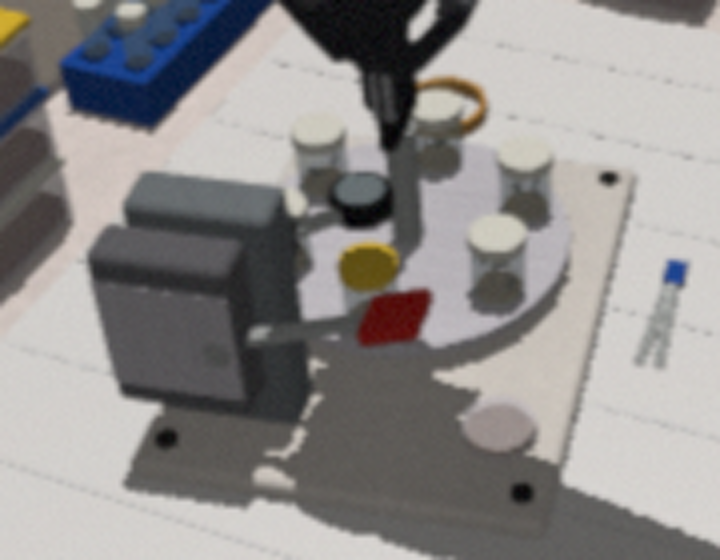

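```bash
python3 -m inch '[0,-0.2,0.4,0,0,0,-0.4,0.8,0,0,0,-0.51,1,0,0,0,-0.51,1,0,0,0,-0.51,1,-0.3,0,0,-0.51,1,-0.56,0,0,-0.51,1,-0.56,0,0,-0.51,1,-0.56,0]'
python3 - <<'E'
from h import *
P=(0.59006,-0.07874,0.17281)
K,C=cam('wrist'); im=eyes.grab_frame('wrist')[:,:,::-1].copy(); s=status.observe()
for p in [(-.0527,.205,.161),(-.0527-.02,.185,.168),(-.0527-.02,.225,.168)]:
    u=proj(K,C,world(P,p)); cv2.circle(im,tuple(int(v) for v in np.round(u)),2,(0,255,0),-1)
u=proj(K,C,s['position']-[0,0,.011]); cv2.circle(im,tuple(int(v) for v in np.round(u)),3,(255,0,0),-1)
cv2.imwrite('pics/w3.png',im)
E
```

```text
clock: 6.35
position: [0.5003, 0.1098, 0.1861]
tool_rot: [[-0.165, 0.986, -0.001], [0.986, 0.165, -0.0], [-0.0, -0.001, -1.0]]
force: [0.6, 1.0, 0.1]
opening: -0.0001
finger_force: 0.0
```

View pics/w3.png

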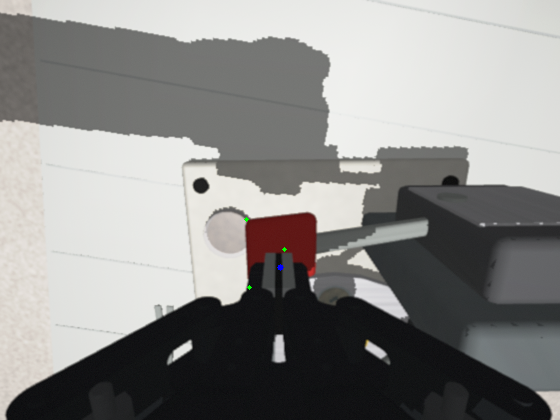

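```bash
python3 -m inch '[0,0,0.05,-0.1,0,0,0,0.05,-0.15,0,0,0,0.05,-0.2,0,0,0,0.05,-0.25,0,0,0,0.05,-0.3,0,0,0,0.05,-0.35,0,0,0,0.05,-0.4,0,0,0,0.05,-0.45,0,0,0,0.05,-0.5,0,0,0,0.05,-0.54,0,0,0,0.05,-0.54,0,0,0,0.05,-0.54,0]'
```

```text
clock: 7.6
position: [0.4992, 0.116, 0.133]
tool_rot: [[-0.168, 0.986, -0.001], [0.986, 0.168, -0.0], [-0.0, -0.001, -1.0]]
force: [-3.6, -1.5, 8.1]
opening: 0.0001
finger_force: 4.0
```

```bash
python3 -m inch '[0,0,0,-0.03,0,0,0,0,-0.06,0,0,0,0,-0.09,0,0,0,0,-0.12,0,0,0,0,-0.12,0,0,0,0,-0.12,0]'; python3 -m inch '[0,0,0,-0.02,0,0,0,0,-0.02,0]'; python3 -m inch '[0,0,0,-0.02,0,0,0,0,-0.02,0]'
```

```text
clock: 8.2
position: [0.4998, 0.1161, 0.1208]
tool_rot: [[-0.168, 0.986, 0.0], [0.986, 0.168, -0.0], [-0.0, 0.0, -1.0]]
force: [-2.3, -0.1, 4.9]
opening: -0.0001
finger_force: 2.6
clock: 8.4
position: [0.5, 0.1161, 0.1187]
tool_rot: [[-0.168, 0.986, 0.0], [0.986, 0.168, -0.0], [-0.0, 0.0, -1.0]]
force: [-2.9, -0.6, 4.1]
opening: -0.0003
finger_force: 2.5
clock: 8.6
position: [0.5003, 0.1161, 0.1168]
tool_rot: [[-0.167, 0.986, 0.001], [0.986, 0.167, 0.0], [-0.0, 0.001, -1.0]]
force: [-2.7, -1.5, 6.1]
opening: -0.0001
finger_force: 3.1
```

```bash
python3 -m inch '[0,0,0,-0.015,0,0,0,0,-0.015,0,0,0,0,-0.015,0,0,0,0,-0.015,0]'; python3 - <<'E'
from h import *
print(status.observe()['force'])
cv2.imwrite('pics/side3.png',cv2.resize(eyes.grab_frame('side')[160:300,150:330,::-1],None,fx=4,fy=4,interpolation=cv2.INTER_CUBIC))
E
```

```text
clock: 9.0
position: [0.5004, 0.1162, 0.1157]
tool_rot: [[-0.168, 0.986, 0.001], [0.986, 0.168, 0.0], [-0.0, 0.001, -1.0]]
force: [-3.6, -0.6, 7.6]
opening: 0.0001
finger_force: 4.1
[-3.60063775 -0.64427078  7.57479989]
```

View pics/side3.png

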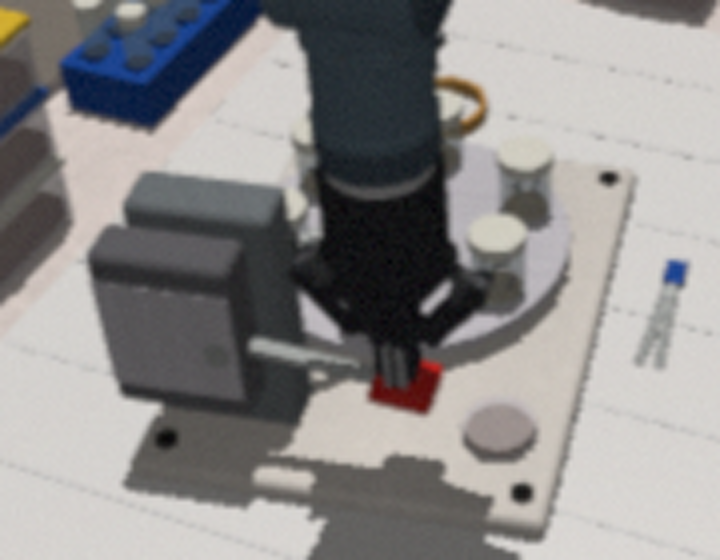

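The side picture shows the closed fingertips on the red paddle (around 405,385 in the crop), with the lever tipped slightly below level. The carousel and petri dish have not moved. The force fell to 4 N and then rose to 7.6 N at a lever angle of about 0.48 rad, so the lever is seated in the third click.

```bash
python3 -c "
from bench import job
print(job.finish_job())"
```

```text
the job is handed in; nothing more can be done
None
```

I turned the carousel one position clockwise, so the yellow-lidded jar is under the lens. The focus lever is held at its third click with about 7.6 N, and the job is handed in; the judge's result was not shown.

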